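# Mesh a splined stirrer with the mixer drive and hold it home

## Robot

A 7-joint arm with a two-finger parallel gripper is mounted at the origin on the work surface. World frame = base frame: x ahead of the robot, y to its left, z up, the work surface at z = 0. Lengths are in m, angles in rad, forces in N, time in s.
With the tool pointing down it reaches from about 0.425 to 0.875 m from the base axis. Payload 4.7 kg.
Tool frame: the origin (TCP) lies midway between the tips of the shut fingers; the grasp point (between the pads) lies 19 mm behind it; z points along the fingers, y is the direction in which the jaws open and shut (so a half turn about z gives the same grasp; the last joint's range is limited). The gripper opens to 85 mm and grips with 20 to 120 N. Pads are 22 mm wide; open, the fingers measure 114 mm over their backs; the gripper's body (76 mm by 85 mm) begins 54 mm behind the grasp point. The pads swing forward as they close: fully open they stand 13 mm farther back than shut.
Start: joints at [1.2, 0.321, -0.07, 1.45, 0.023, 1.371, -0.057], TCP at [0.244, -0.602, 0.195] pointing down, gripper open.
Joint ranges: [-2.86, 2.86], [-0.3, 2.09], [-1.38, 1.24], [0.06, 2.45], [-1.56, 4.7], [0.09, 2.05], [-2.69, 2.69]. Speed limits (rad/s): [2.57, 2.57, 3.14, 3.14, 3.14, 3.14, 3.14].

## Interface

Orientations are given as a unit quaternion [w, x, y, z].
In Python, from bench import r gives the robot as it stands. The module is installed in compiled form; this text tells all that it offers.
- The arm moves only by the tool step_arm, never from a script. Its argument "moves" is text: rows parted by semicolons, each of 4 numbers parted by spaces: the shift along the tool's x, y, z in m, then the turn about the tool's z in degrees. In form: x y z spin; .... A call has 1 to 5 rows; each row is the pose to reach, as a shift and turn from the pose commanded when the call began, along the tool's axes at that moment; what a row does not reach only later rows make up. A row lasts 1/8 s, in which the tool goes at most 62.5 mm and 10.7 degrees, less where a joint would pass 70% of its speed; a pose out of reach is approached as far as the arm can. A call with a gripper value outside its range is refused whole. "gripper" is the opening, from 0 (shut) to 1 (fully open), set as the call begins (left out, the last holds). The fingers move at their own pace and stop on an object; "grip_force" is the grip in N (left out, the last holds). Time passes only in rows, so rows that repeat a pose let the fingers close. It gives the time, the measured TCP pose, the force and the opening at its end, in the units of the state.
- r.get_obs(): the state, without advancing time (a new reading comes with each control period).
- r.snapshot(name): name is "scene" or "top"; returns (picture, depth): 480x640x3 uint8, blue, green, red; 480x640 float32, m along the optical axis (not along the pixel's ray), 0 where there is no reading.
- r.camera_info(name): a dict with "intrinsics" (3x3 intrinsics, pixels), "extrinsics" (4x4, takes a point from camera to world coordinates). Camera axes: x right, y down, z forward; pixel columns grow to the right and rows downward; lengths in m; the calibration is good to about 2 mm. A picture is of the moment at which its call begins. camera_info takes no time and is no camera call.
- r.hand_in(): hands the job in, once; it reports no verdict.
The state is a dict: "time": time; "qpos": joint angles; "joint_vel": joint speeds; "effort": joint torques, N m; "tcp_pos": TCP position; "tcp_rot": TCP orientation; "contact_force": force on the tool from outside, world axes, zero at the start; "torque": the same for the moment, N m; "gripper_width": opening from 0.0 (shut) to 1.0 (fully open).
Only numpy, scipy, OpenCV 4.12 (cv2) and the standard library are available. Lean on these libraries where they do the work, as an engineer would, in place of code of your own. Each camera call takes 0.05 s, during which the arm holds its last target.

## Task

Lift the flat-bladed stirrer out of the yellow bucket grate, turn it until its four splines line up with the cross-shaped socket on top of the upright mixer drive, and slide it fully home so that its collar sits down on the steel hub. A spring in the socket pushes it back out, so finish still gripping the stirrer and pressing it down: do not let go. Leave the whisk in the grate and the other loose things on the bench where they are.

Things in the scene. Friction and masses are not known exactly. Their poses are not given: they have to be found in the camera images.
- stirrer_mid (a point): Centre of the steel blade of the stirrer (one loose piece, 112 mm tall, upright), where to grip. Blade 12 mm thick (local x), 26 mm wide (y), 56 mm tall (z up; point half-way up). A thin wire loop each side in the blade's plane reaches 36 mm from the axis in y, from 38 mm below to 28 mm above the point. Collar underside 52 mm, lower end of the foot 84 mm below the point.
- stirrer_collar (a point): Centre of the underside of the stirrer's round collar (40 mm diameter, 6 mm thick), on its axis; same axes. The stirrer hangs in a grate cell by this collar, with about 3 mm of sideways play.
- stirrer: The whole stirrer, about 160 g; origin on its axis at the lower end of the spline foot, same axes. The foot is 32 mm long: four ribs in a cross along local x and y, 26 mm across, each rib 7 mm thick; its lowest 6 mm taper in steps to 18 mm across and 4 mm thick. The cross looks the same every quarter turn.
- hub_mouth (a point): Centre of the mouth of the cross-shaped socket in the top of the drive's steel hub (40 mm square, 45 mm tall), 130 mm above the bench, z up. Slots run along local x and y, 9.4 mm wide, 28.4 mm end to end: about 1.2 mm play each way and 0.09 rad in turn, at any quarter turn. The hub turns, but stiffly (0.3 N m). Home: collar resting on the hub face, foot 32 mm deep.
- drive: Mixer drive, fixed to the bench: 150 mm square foot plate 22 mm high, grey round body 112 mm across up to 85 mm, hub on top. Origin under its centre.
- ejector (a joint): Travel (m) of the spring ejector in the socket, which the foot meets 20 mm below the mouth: 0 when free, about 0.012 with the stirrer home, 0.015 at most. It takes 2 N to start and 8 N at 0.012.
- grate: Yellow plastic round bucket grate, fixed to the bench; 244 mm across, top 45 mm above the bench, square cells of 32 mm at 38 mm pitch; origin under its centre. The stirrer and the whisk hang in the two cells 76 mm from its centre along local +y and -y, either way round.
- whisk: Wire whisk, 109 mm tall and 52 mm across, with a plain round shank, hanging in the other cell of the grate: leave it. Origin at the foot.
- valve_tool: Chrome valve stem tool, 105 mm long, 36 mm wide at its cross bar, 16 mm high, lying on the bench between grate and drive. Leave it.
- spray: Green spray bottle with white head, 74 mm across, 204 mm tall, at the far side of the bench. Leave it.
- bowl: Grey ceramic bowl, 130 mm across, 55 mm tall, at the far side. Leave it.
- tin: Plain metal tin, 70 mm across, 70 mm tall, at the far side. Leave it.
- spanner: Steel spanner lying flat at the left. Leave it.
There are look-alikes about, which are no part of the job. Several things have the shape of the drive; the one meant has the colours described above. What is shaped like the stirrer but purple is not meant.

How it is judged:
On the way, in this order (a step that is already met when the one before it is completed fails the run):
1. the stirrer is lifted clear of the grate in the gripper (height (world z) of stirrer above 0.055 m and contact force between the fingers and stirrer above 1 N), for 0.2 s.
2. the splines mesh: the stirrer stands upright in the socket, its foot at least 12 mm deep (z of stirrer_collar in the frame of hub_mouth below 0.02 m and horizontal distance between stirrer_collar and hub_mouth below 0.005 m and angle between stirrer_mid's own z axis and vertical below 0.1 rad), for 0.1 s.
At the end, for the whole second after the job is handed in: Stirrer held home against the spring: collar within 3 mm of the hub face, axis within 5 mm of the socket centre and 0.1 rad of upright, ejector pressed over 9 mm, fingers on it with over 1 N and the grasp point within 40 mm of the blade centre, at rest (z of stirrer_collar in the frame of hub_mouth below 0.003 m and horizontal distance between stirrer_collar and hub_mouth below 0.005 m and angle between stirrer_mid's own z axis and vertical below 0.1 rad and value of joint ejector above 0.009 m and contact force between the fingers and stirrer above 1 N and distance between the grasp point and stirrer_mid below 0.04 m and linear speed of stirrer below 0.02 m/s); the arm keeps its last pose, push and grip.
It fails at once if the whisk or another loose thing is pushed more than 30 mm from its place (distance of any of whisk, valve_tool, spray, bowl, tin, spanner from where it was at the start of the episode above 0.03 m).
It also fails if it takes over 38 s, if anything falls off the work surface, if the arm or the gripper's body presses on something with over 40 N, if the wrist force passes 120 N, or if a joint passes its speed limit or range.

## Working session

There is one attempt and no reset: what is moved stays moved. The work goes in short steps, Python scripts to look and compute and a tool call to move; the robot and the scene stay as the last step left them, time stands still between calls to the robot, and variables do not carry over. Pictures are saved under pics/ and viewed, and the job is handed in when it is done.

Besides the shell and the picture viewer there is one more tool, called after "Emit:" as name(argument=value, ...), one argument or row to a line, values as JSON. step_arm: Moves the arm, as the interface text tells. Its arguments: {"type":"object","properties":{"moves":{"type":"string"},"gripper":{"type":"number"},"grip_force":{"type":"number"}},"required":["moves"]}

```bash
mkdir -p pics; python3 - <<'E'
from bench import r
import cv2,numpy as np
for n in("scene","top"):
    p,d=r.snapshot(n); cv2.imwrite(f"pics/{n}0.png",p); np.save(f"{n}0.npy",d)
    c=r.camera_info(n); print(n,np.round(c["intrinsics"],1).tolist(),np.round(c["extrinsics"],3).tolist())
print(r.get_obs())
E
```

```text
scene [[484.4, 0.0, 320.9], [0.0, 484.4, 236.1], [0.0, 0.0, 1.0]] [[-0.033, 0.583, -0.812, 1.457], [0.999, 0.028, -0.02, 0.109], [0.011, -0.812, -0.583, 0.798], [0.0, 0.0, 0.0, 1.0]]
top [[442.0, 0.0, 316.7], [0.0, 442.0, 238.1], [0.0, 0.0, 1.0]] [[0.026, -0.995, 0.093, 0.44], [-1.0, -0.025, 0.007, 0.069], [-0.004, -0.093, -0.996, 0.996], [0.0, 0.0, 0.0, 1.0]]
{'time': 0.1, 'qpos': array([ 1.20011725,  0.32172559, -0.07006586,  1.45154922,  0.02257446,
        1.37084224, -0.05687709]), 'joint_vel': array([ 1.88585883e-04, -9.86310130e-04,  1.17226678e-03, -3.26071782e-03,
        7.47200869e-04, -1.77502681e-05, -1.23667582e-03]), 'effort': array([-1.13616193e-04, -4.94880295e+01, -3.83901754e-01, -3.15210664e+01,
        1.29903381e-02,  7.45033496e-03, -1.58525063e-05]), 'tcp_pos': array([ 0.24372081, -0.60197626,  0.19394982]), 'tcp_rot': array([-8.44887419e-04,  9.81547129e-01,  1.91218405e-01, -2.03728144e-04]), 'contact_force': array([ 0.08382246, -0.06876958,  0.46445492]), 'torque': array([-0.00835035, -0.04576845, -0.00403039]), 'gripper_width': 0.9996253035938549}
```

View pics/scene0.png

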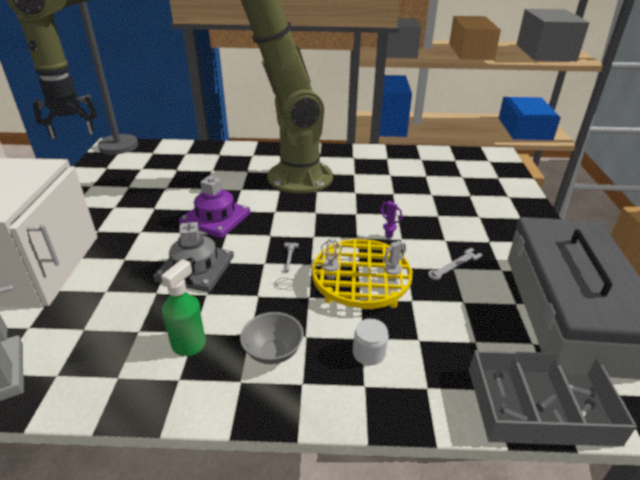

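View pics/top0.png

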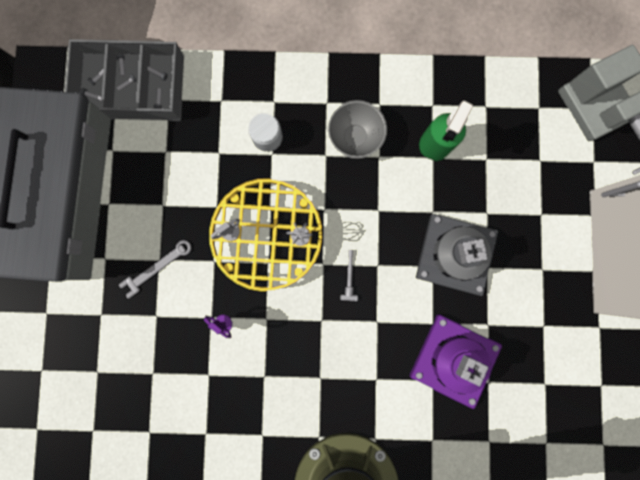

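The scene view shows a grey drive at (190,255), a purple look-alike drive at (215,210) and a purple stirrer at (391,218). The grate holds one item at (330,255) and another at (396,257). In the top view the grey drive is at (468,250), the purple one at (468,365), the purple stirrer at (220,325), and the grate items at (228,230) and (300,235). Next I'll take close crops.

```bash
python3 - <<'E'
import cv2,numpy as np
t=cv2.imread("pics/top0.png"); s=cv2.imread("pics/scene0.png")
f=lambda im,x,y,w,h,k:cv2.resize(im[y:y+h,x:x+w],None,fx=k,fy=k,interpolation=cv2.INTER_CUBIC)
cv2.imwrite("pics/c1.png",f(t,205,195,130,80,6))
cv2.imwrite("pics/c2.png",f(t,410,205,100,100,6))
cv2.imwrite("pics/c3.png",f(s,305,225,120,85,6))
E
```

```text
(no output)
```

View pics/c1.png

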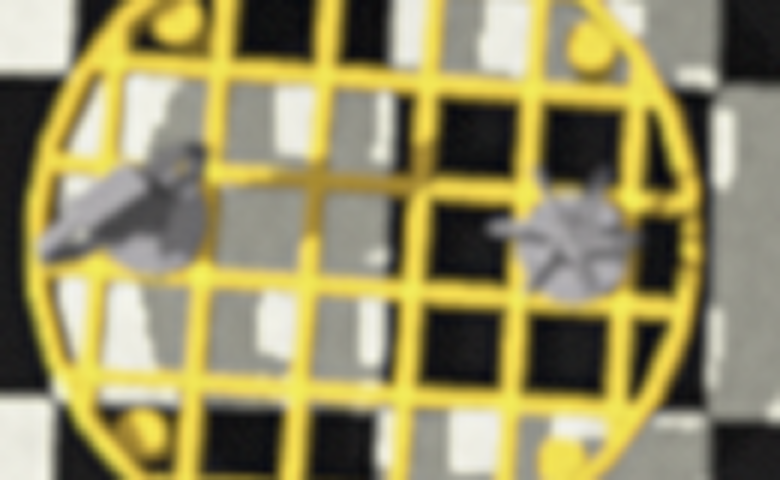

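View pics/c2.png

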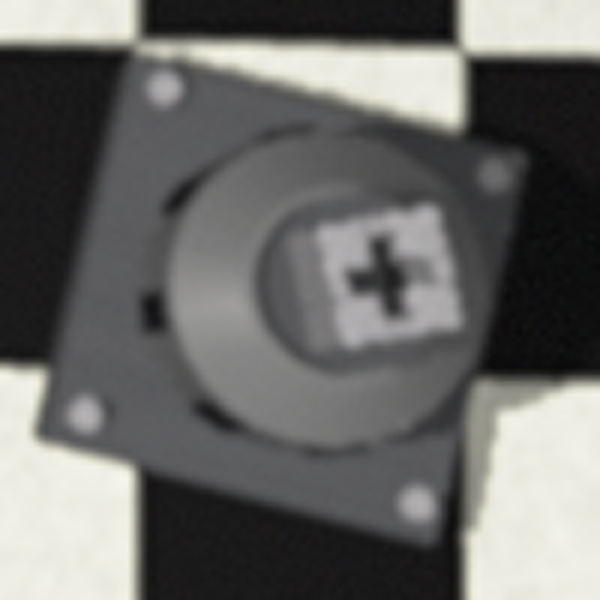

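View pics/c3.png

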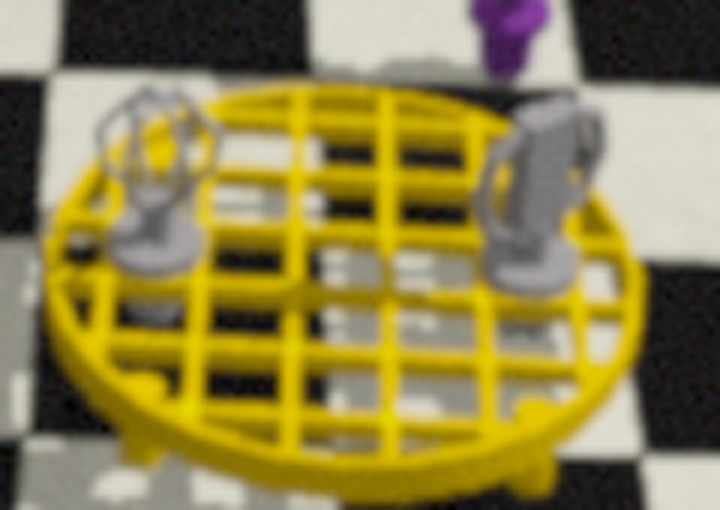

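```bash
cat >h.py <<'E'
import numpy as np,cv2
from bench import r
def cloud(n,d):
    c=r.camera_info(n);K=c["intrinsics"];E=c["extrinsics"]
    v,u=np.mgrid[:480,:640]
    P=np.stack([(u-K[0,2])/K[0,0]*d,(v-K[1,2])/K[1,1]*d,d],-1)@E[:3,:3].T+E[:3,3]
    P[d<=0]=np.nan
    return P
def pix2z(n,u,v,z):
    c=r.camera_info(n);K=c["intrinsics"];E=c["extrinsics"]
    q=E[:3,:3]@np.array([(u-K[0,2])/K[0,0],(v-K[1,2])/K[1,1],1]);o=E[:3,3]
    return (o+q*(z-o[2])/q[2])
def proj(n,p):
    c=r.camera_info(n);K=c["intrinsics"];E=c["extrinsics"]
    q=(np.asarray(p)-E[:3,3])@E[:3,:3]
    return (q@K.T)[:2]/q[2]
E
python3 - <<'E'
from h import *
o=lambda x,y,x0,y0:((x+.5)/6-.5+x0,(y+.5)/6-.5+y0)
q=[pix2z("top",*o(x,y,410,205),.130)[:2] for x,y in[(316,218),(438,203),(463,330),(340,348),(385,277)]]
print("hub",np.round(q,4).tolist(),np.mean(q[:4],0))
for i in range(4):
    e=q[(i+1)%4]-q[i];print(np.linalg.norm(e),np.degrees(np.arctan2(e[1],e[0]))%90)
print("collar",pix2z("top",*o(154,216,205,195),.051))
for x,y in((150,228),): pass
for n in("top","scene"):
    P=cloud(n,np.load(n+"0.npy"))
    m=(P[...,2]>.058)&(abs(P[...,0]-.45)<.12)&(P[...,1]>.1)&(P[...,1]<.4)
    A=P[m];print(n,len(A))
    # split by y
    for lo,hi in((.1,.21),(.21,.4)):
        B=A[(A[:,1]>lo)&(A[:,1]<hi)]
        if len(B):
            print(lo,len(B),B.mean(0),B.min(0),B.max(0))
            X=B[:,:2]-B[:,:2].mean(0);w,V=np.linalg.eigh(X.T@X/len(B));print(np.sqrt(w),np.degrees(np.arctan2(V[1,1],V[0,1])))
    H=P[(P[...,2]>.122)&(P[...,2]<.14)&(abs(P[...,0]-q[4][0])<.035)&(abs(P[...,1]-q[4][1])<.035)]
    print("hubcloud",len(H),H.mean(0),np.median(H[:,2]),H.min(0),H.max(0), cv2.minAreaRect(H[:,:2].astype(np.float32)*1000))
E
```

```text
hub [[0.5226, -0.2115], [0.5285, -0.2514], [0.4871, -0.2592], [0.4803, -0.2191], [0.5038, -0.2339]] [ 0.50463599 -0.23532441]
0.04033790370237289 8.463805852126285
0.042108734534221114 10.60825743031512
0.04064052329975738 9.750144699536307
0.043010730518804316 10.173564330681097
collar [0.5398598  0.26132516 0.051     ]
top 676
0.1 165 [0.53084107 0.11406786 0.10331801] [0.50993582 0.10058822 0.05917647] [0.55272418 0.13492754 0.12504644]
[0.0084924  0.00998677] 159.7556108110389
0.21 511 [0.45467385 0.26723717 0.10086449] [0.33000796 0.23458474 0.05815642] [0.55957773 0.29896969 0.1279792 ]
[0.01232098 0.09612426] 175.36649468304392
hubcloud 333 [ 0.50311263 -0.23421534  0.12907283] 0.12931282858365412 [ 0.48146689 -0.25832013  0.12206164] [ 0.52564502 -0.21194905  0.13354633] ((503.498779296875, -235.31103515625), (39.56771469116211, 41.66699981689453), 11.560442924499512)
scene 774
0.1 161 [0.53459482 0.11421366 0.0943262 ] [0.5102903  0.10058023 0.05861924] [0.55718614 0.13464523 0.12373708]
[0.00907865 0.01044544] -167.66521181688515
0.21 613 [0.46485837 0.26597784 0.09313726] [0.33050818 0.23281328 0.05843624] [0.56425564 0.29701865 0.12625584]
[0.01261219 0.09702157] 175.8810898522145
hubcloud 186 [ 0.50816228 -0.23541698  0.12747923] 0.12788320282583782 [ 0.48157934 -0.2589638   0.12207159] [ 0.52962357 -0.21240906  0.13138014] ((505.1094970703125, -236.2539825439453), (46.594764709472656, 39.62351989746094), 11.079219818115234)
```

```bash
python3 - <<'E'
from h import *
for n in("top","scene"):
    P=cloud(n,np.load(n+"0.npy"))
    for z0,z1 in((.06,.13),(.115,.13),(.06,.08),(.08,.1),(.1,.115)):
        m=(P[...,2]>z0)&(P[...,2]<z1)&(abs(P[...,0]-.54)<.06)&(P[...,1]>.2)&(P[...,1]<.32)
        B=P[m]
        R=cv2.minAreaRect(B[:,:2].astype(np.float32)*1000)
        X=B[:,:2]-B[:,:2].mean(0);w,V=np.linalg.eigh(X.T@X/len(B))
        print(n,z0,z1,len(B),B.mean(0).round(4),R,np.degrees(np.arctan2(V[1,1],V[0,1]))%180, B[:,2].max())
t=cv2.imread("pics/top0.png"); s=cv2.imread("pics/scene0.png")
f=lambda im,x,y,w,h,k:cv2.resize(im[y:y+h,x:x+w],None,fx=k,fy=k,interpolation=cv2.INTER_CUBIC)
cv2.imwrite("pics/c4.png",np.hstack([f(t,205,205,44,50,9),f(s,378,230,44,50,9)]))
E
```

```text
top 0.06 0.13 292 [0.5369 0.261  0.1053] ((537.6157836914062, 262.48236083984375), (13.446331977844238, 69.98908996582031), 35.71916580200195) 126.85707657143813 0.1279792022177184
top 0.115 0.13 144 [0.5377 0.2621 0.122 ] ((538.0687866210938, 262.6799011230469), (12.816631317138672, 57.72884750366211), 38.323150634765625) 126.27892751293955 0.1279792022177184
top 0.06 0.08 51 [0.5366 0.2604 0.0733] ((536.0816040039062, 262.48553466796875), (10.906132698059082, 47.668182373046875), 39.26590347290039) 127.80862384856668 0.07987806706275946
top 0.08 0.1 58 [0.535  0.2611 0.0899] ((536.1492309570312, 261.35528564453125), (8.486994743347168, 70.02179718017578), 37.127811431884766) 126.11666651759448 0.09979279920978723
top 0.1 0.115 39 [0.5375 0.2576 0.1084] ((535.787353515625, 261.17059326171875), (7.769752025604248, 65.34175872802734), 39.98953628540039) 128.86989907810516 0.11489253224256102
scene 0.06 0.13 364 [0.5435 0.2607 0.0978] ((541.5974731445312, 260.1440734863281), (16.234500885009766, 70.15365600585938), 30.787452697753906) 125.04361029484066 0.1262558411969834
scene 0.115 0.13 84 [0.5423 0.2605 0.121 ] ((539.7605590820312, 263.31256103515625), (14.620438575744629, 49.64933776855469), 36.5873908996582) 125.13522296463258 0.1262558411969834
scene 0.06 0.08 78 [0.5438 0.2611 0.0728] ((542.1619262695312, 261.5534973144531), (13.438408851623535, 56.42242431640625), 31.993736267089844) 124.4249948955302 0.07979828413707779
scene 0.08 0.1 116 [0.5429 0.2614 0.0903] ((540.9307250976562, 259.5918273925781), (15.409934043884277, 70.47160339355469), 33.899131774902344) 125.72909728553384 0.09999344052727133
scene 0.1 0.115 86 [0.545  0.2597 0.1078] ((543.3173828125, 262.0777282714844), (10.317298889160156, 67.36862182617188), 33.379859924316406) 124.13384096013286 0.11486324415082583
```

View pics/c4.png

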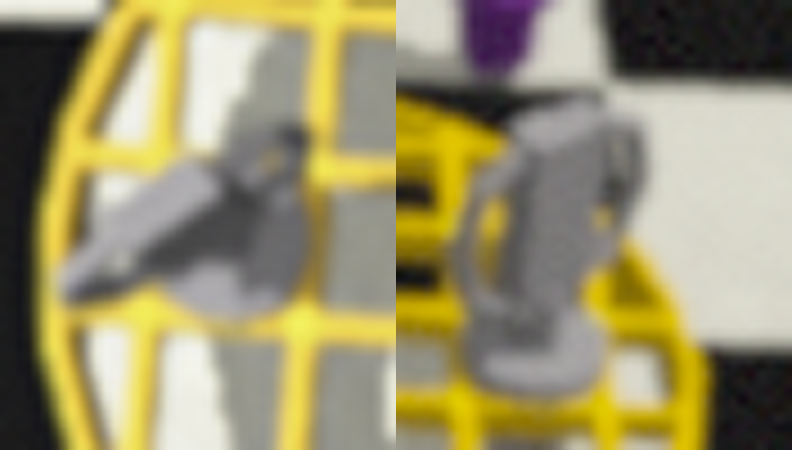

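The crops settle it: the stirrer is the flat grey blade at top (228,230), because the other item at (300,235) has radial wires and is the whisk. The target hub is the light steel square on the grey drive at top (474,251), with the cross at about 10°.

```bash
cat >>h.py <<'E'
from scipy.spatial.transform import Rotation as Ro
def rel(tgt,yhead=None):
    o=r.get_obs();w,x,y,z=o["tcp_rot"];R=Ro.from_quat([x,y,z,w]).as_matrix()
    h=np.degrees(np.arctan2(R[1,1],R[0,1]))
    print("t",round(o["time"],2),"tcp",o["tcp_pos"].round(4),"yhead",h.round(2),"tilt",np.degrees(np.arccos(-R[2,2])).round(2),"F",o["contact_force"].round(1),"T",o["torque"].round(2),"w",round(o["gripper_width"],3),"q7",o["qpos"][6].round(2))
    if tgt is not None:
        s=None if yhead is None else -((yhead-h+90)%180-90)
        print("shift",(R.T@(np.array(tgt)-o["tcp_pos"])).round(4),"spin",s)
E
python3 -c "
from h import *
rel([.46,-.35,.28]);rel([.54,.2615,.2],36)"
```

```text
t 0.1 tcp [ 0.2437 -0.602   0.1939] yhead -67.95 tilt 0.1 F [ 0.1 -0.1  0.5] T [-0.01 -0.05 -0.  ] w 1.0 q7 -0.06
shift [ 0.295  -0.1525 -0.0858] spin None
t 0.1 tcp [ 0.2437 -0.602   0.1939] yhead -67.95 tilt 0.1 F [ 0.1 -0.1  0.5] T [-0.01 -0.05 -0.  ] w 1.0 q7 -0.06
shift [ 0.5987 -0.6891 -0.0049] spin 76.04779958385481
```

Emit:
step_arm(
  moves="0.03 -0.015 -0.06 -10; 0.09 -0.045 -0.086 -20; 0.15 -0.075 -0.086 -30; 0.205 -0.105 -0.086 -40; 0.255 -0.132 -0.086 -50",
  gripper=1,
)

```text
time: 0.72
tcp_pos: [0.4238, -0.3922, 0.2807]
tcp_rot: [0.0, 0.807, 0.59, -0.0]
contact_force: [1.4, -0.8, -0.5]
gripper_width: 0.999
```

```bash
python3 -c "
from h import *
rel([.56,-.1,.28]);rel([.54,.2615,.2],36)"
```

```text
t 0.72 tcp [ 0.4238 -0.3922  0.2807] yhead -17.63 tilt 0.01 F [ 1.4 -0.8 -0.5] T [-0.   -0.1  -0.02] w 0.999 q7 0.35
shift [0.3197 0.0413 0.0006] spin None
t 0.72 tcp [ 0.4238 -0.3922  0.2807] yhead -17.63 tilt 0.01 F [ 1.4 -0.8 -0.5] T [-0.   -0.1  -0.02] w 0.999 q7 0.35
shift [ 0.6582 -0.0873  0.0806] spin -53.632370494715985
```

Emit:
step_arm(
  moves="0.06 0.008 0 -10; 0.12 0.016 0 -20; 0.18 0.02 0 -30; 0.24 0.028 0 -40; 0.3 0.03 0 -50",
)

```text
time: 1.35
tcp_pos: [0.5443, -0.116, 0.2805]
tcp_rot: [-0.0, 0.482, 0.876, -0.0]
contact_force: [-0.2, -0.1, 0.1]
gripper_width: 1.0
```

```bash
python3 -c "
from h import *
rel([.54,.2615,.2],36)"
```

```text
t 1.35 tcp [ 0.5443 -0.116   0.2805] yhead 32.36 tilt 0.02 F [-0.2 -0.1  0.1] T [-0.01 -0.06 -0.  ] w 1.0 q7 0.67
shift [0.3212 0.1985 0.0804] spin -3.6415699730086715
```

Emit:
step_arm(
  moves="0.05 0.031 0 -3; 0.1 0.062 0.02 -3.6; 0.15 0.093 0.04 -3.6; 0.2 0.124 0.06 -3.6; 0.25 0.155 0.08 -3.6",
)

```text
time: 1.98
tcp_pos: [0.5423, 0.1777, 0.2]
tcp_rot: [0.0, 0.457, 0.889, -0.0]
contact_force: [0.6, 0.0, -0.7]
gripper_width: 1.0
```

Emit:
step_arm(
  moves="0.05 0.031 0.01 0; 0.072 0.044 0.02 0; 0.072 0.044 0.02 0",
)

```text
time: 2.35
tcp_pos: [0.5344, 0.2631, 0.1796]
tcp_rot: [-0.001, 0.454, 0.891, -0.0]
contact_force: [-0.7, -1.0, -0.1]
gripper_width: 0.998
```

```bash
python3 - <<'E'
from h import *
rel([.54,.2615,.078],36)
P,d=r.snapshot("top");S,ds=r.snapshot("scene")
cv2.imwrite("pics/a.png",np.hstack([cv2.resize(P[150:290,180:310],None,fx=3,fy=3),cv2.resize(S[170:310,320:450],None,fx=3,fy=3)]))
E
```

```text
t 2.35 tcp [0.5344 0.2631 0.1796] yhead 35.95 tilt 0.17 F [-0.7 -1.  -0.1] T [-0.04  0.04  0.  ] w 0.998 q7 -0.05
shift [-0.0048  0.0038  0.1015] spin -0.048510060675894806
```

View pics/a.png

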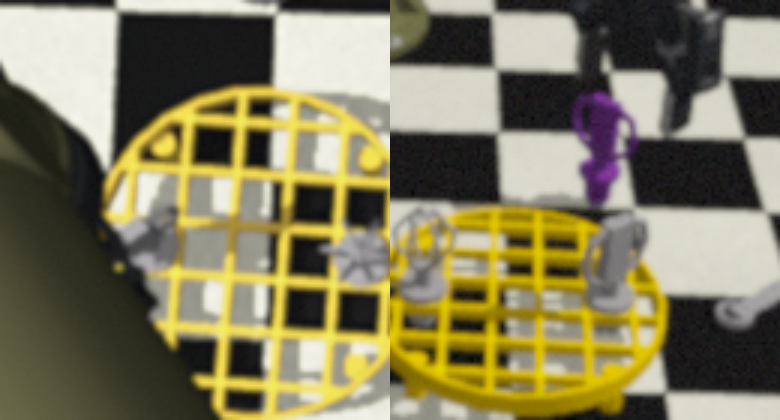

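The stirrer stands undisturbed in the left cell, with the open jaws above it and the purple one well behind. I'll centre and descend.

Emit:
step_arm(
  moves="-0.005 0.004 0.02 0; -0.005 0.004 0.05 0; -0.005 0.004 0.08 0; -0.005 0.004 0.1 0; -0.005 0.004 0.1 0",
)

```text
time: 3.08
tcp_pos: [0.5419, 0.2571, 0.0788]
tcp_rot: [-0.001, 0.457, 0.889, -0.001]
contact_force: [-0.4, 0.2, 0.7]
gripper_width: 0.999
```

```bash
python3 - <<'E'
from h import *
rel([.54,.2615,.078],36)
S,ds=r.snapshot("scene")
cv2.imwrite("pics/b.png",cv2.resize(S[170:300,320:450],None,fx=5,fy=4.5,interpolation=2))
E
```

```text
t 3.08 tcp [0.5419 0.2571 0.0788] yhead 35.57 tilt 0.2 F [-0.4  0.2  0.7] T [ 0.03 -0.   -0.06] w 0.999 q7 -0.1
shift [0.0047 0.001  0.0008] spin -0.4324955873583747
```

View pics/b.png

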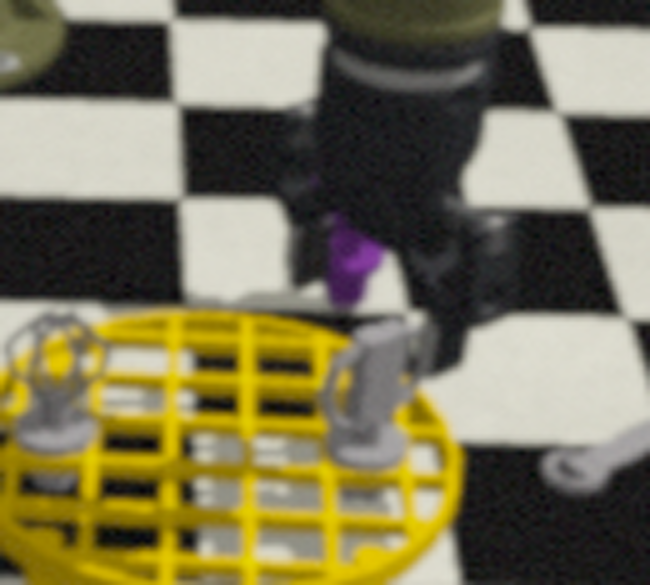

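```bash
python3 - <<'E'
from h import *
o=r.get_obs();print(o)
for n in("scene","top"):print(n,proj(n,o["tcp_pos"]),proj(n,[.54,.2615,.097]))
T,d=r.snapshot("top");S,ds=r.snapshot("scene");cv2.imwrite("pics/d.png",T);cv2.imwrite("pics/e.png",S)
E
```

```text
{'time': 3.125, 'qpos': array([ 0.16571021,  0.41235802, -0.80572255,  1.69221102,  0.31858944,
        1.1748388 , -0.10187868]), 'joint_vel': array([-0.00496063, -0.0193062 , -0.01653126, -0.02857619, -0.00315602,
        0.00189451,  0.0003751 ]), 'effort': array([ 1.94959491e-01, -4.08674240e+01, -8.44866961e+00, -2.70807409e+01,
        4.41521569e-02,  3.46587191e-02, -1.16380106e-02]), 'tcp_pos': array([0.54273277, 0.25802157, 0.08039144]), 'tcp_rot': array([-2.56432685e-04,  4.57170312e-01,  8.89379057e-01, -3.64818808e-04]), 'contact_force': array([ 0.04495078, -0.00800367,  0.17615001]), 'torque': array([ 0.00479411,  0.01060877, -0.03754743]), 'gripper_width': 1.000382802758607}
scene [392.343952   258.98645414] [394.39255451 252.82667685]
top [229.08668326 227.71015481] [225.69822073 228.05111113]
```

View pics/d.png

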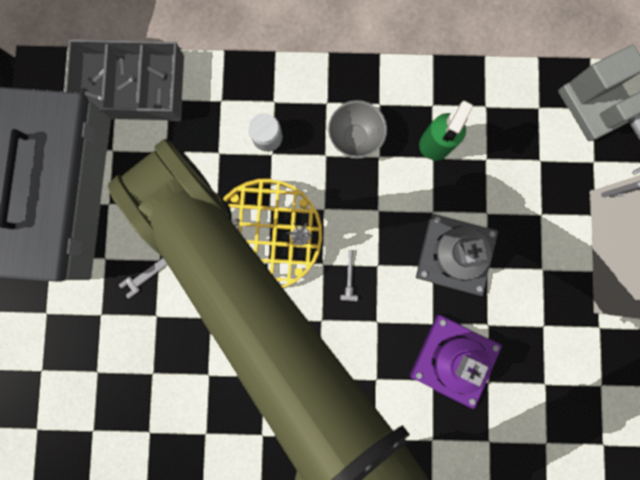

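View pics/e.png

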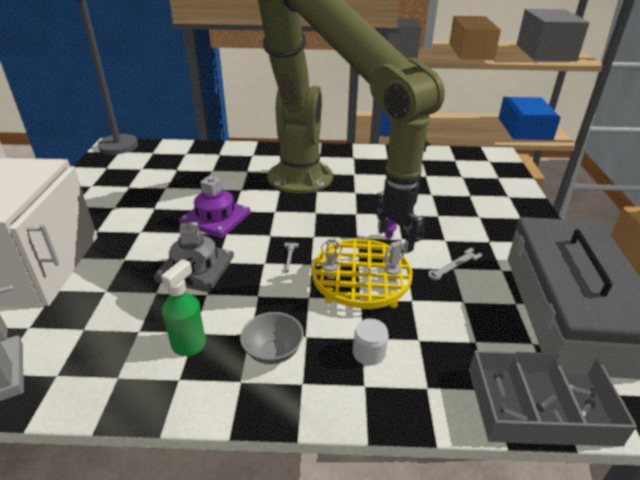

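```bash
python3 - <<'E'
from h import *
for z in(.08,.093,.12):
  for s in(-1,1): print(z,s,proj("scene",np.array([.5427,.258,z])+s*.05*np.array([.814,.58,0])))
S,ds=r.snapshot("scene")
np.save("ds.npy",ds)
P=cloud("scene",ds)
for v in range(190,262,6):
    print(v,[tuple((P[v,u]*1000).round().astype(int)) if ds[v,u]>0 else None for u in (384,391,398,405,412,418)])
rel(None)
E
```

```text
0.08 -1 [379.06171381 248.48696648]
0.08 1 [406.36673693 270.36051789]
0.093 -1 [379.49434881 244.24694252]
0.093 1 [407.01075042 266.01362009]
0.12 -1 [380.41083614 235.26494074]
0.12 1 [408.37664972 256.79420981]
190 [(np.int64(550), np.int64(221), np.int64(273)), (np.int64(571), np.int64(233), np.int64(286)), (np.int64(580), np.int64(246), np.int64(292)), (np.int64(577), np.int64(261), np.int64(290)), (np.int64(565), np.int64(278), np.int64(284)), (np.int64(556), np.int64(292), np.int64(279))]
196 [(np.int64(554), np.int64(222), np.int64(261)), (np.int64(572), np.int64(234), np.int64(272)), (np.int64(578), np.int64(248), np.int64(276)), (np.int64(581), np.int64(262), np.int64(278)), (np.int64(572), np.int64(278), np.int64(274)), (np.int64(112), np.int64(385), np.int64(1))]
202 [(np.int64(520), np.int64(227), np.int64(225)), (np.int64(576), np.int64(235), np.int64(260)), (np.int64(582), np.int64(249), np.int64(264)), (np.int64(580), np.int64(264), np.int64(263)), (np.int64(575), np.int64(279), np.int64(260)), (np.int64(146), np.int64(381), np.int64(0))]
208 [(np.int64(183), np.int6
[... 1939 characters left out ...]
int64(352), np.int64(-2))]
250 [(np.int64(462), np.int64(247), np.int64(45)), (np.int64(547), np.int64(252), np.int64(110)), (np.int64(540), np.int64(269), np.int64(106)), (np.int64(590), np.int64(276), np.int64(144)), (np.int64(586), np.int64(292), np.int64(142)), (np.int64(399), np.int64(348), np.int64(1))]
256 [(np.int64(558), np.int64(235), np.int64(101)), (np.int64(550), np.int64(253), np.int64(95)), (np.int64(541), np.int64(271), np.int64(89)), (np.int64(427), np.int64(310), np.int64(1)), (np.int64(424), np.int64(329), np.int64(0)), (np.int64(429), np.int64(344), np.int64(4))]
t 3.27 tcp [0.5436 0.2592 0.0821] yhead 35.64 tilt 0.13 F [-0.8  1.4  0.8] T [ 0.05 -0.01 -0.08] w 1.0 q7 -0.1
```

```bash
python3 - <<'E'
from h import *
P=cloud("scene",np.load("scene0.npy"))
tc=np.array([.2437,-.602,.1939]);yh=np.radians(-68);d=np.array([np.cos(yh),np.sin(yh),0])
for s in(-1,0,1):print(proj("scene",tc+s*.05*d+[0,0,.013]))
for v in range(92,142,4):
    print(v,[tuple(int(k) for k in P[v,u]*1000) if P[v,u,0]==P[v,u,0] else None for u in (38,42,50,62,74,86,90,93)])
s=cv2.imread("pics/scene0.png");cv2.imwrite("pics/f.png",cv2.resize(s[60:160,10:130],None,fx=5,fy=5,interpolation=2))
e=cv2.imread("pics/e.png");cv2.imwrite("pics/g.png",cv2.resize(e[170:290,340:460],None,fx=5,fy=5,interpolation=2))
E
```

```text
[ 96.03214421 144.76473393]
[ 76.72494241 147.25504821]
[ 57.00287705 149.79887313]
92 [(-718, -1268, 14), (272, -630, 371), (283, -603, 376), (272, -579, 372), (236, -568, 360), (-726, -1046, 16), (-718, -1023, 19), (-717, -1008, 20)]
96 [(-714, -1272, -3), (-727, -1261, -7), (282, -607, 365), (273, -582, 362), (241, -568, 351), (225, -545, 346), (-725, -1031, -1), (-735, -1022, -4)]
100 [(-729, -1288, -27), (-724, -1266, -25), (261, -623, 347), (251, -597, 344), (240, -572, 340), (230, -545, 337), (224, -538, 335), (-727, -1023, -20)]
104 [(270, -653, 339), (260, -648, 335), (260, -627, 336), (251, -601, 333), (243, -573, 331), (230, -548, 326), (231, -537, 327), (-725, -1027, -39)]
108 [(279, -650, 332), (-730, -1282, -67), (265, -627, 327), (252, -603, 323), (251, -572, 323), (-727, -1068, -61), (232, -540, 316), (232, -532, 316)]
112 [(278, -654, 320), (-721, -1283, -83), (246, -643, 308), (256, -604, 313), (248, -577, 311), (-729, -1074, -81), (234, -541, 306), (226, -537, 303)]
116 [(276, -659, 309), (-711, -1283, -99), (275, -628, 309), (259, -606, 303), (-720, -1133, -99), (
[... 327 characters left out ...]
), (237, -549, 273), (-729, -1056, -141)]
128 [(-723, -1331, -166), (-727, -1314, -167), (275, -639, 276), None, (-720, -1151, -160), (-720, -1091, -159), (228, -557, 258), (219, -554, 254)]
132 [(-725, -1340, -188), (-726, -1320, -188), (270, -646, 262), (-727, -1221, -186), (-719, -1156, -181), (-713, -1093, -177), (239, -554, 251), (-713, -1059, -176)]
136 [(-724, -1346, -209), (-723, -1325, -208), (271, -649, 251), (-720, -1223, -204), (-728, -1167, -206), (-717, -1101, -200), (-738, -1093, -208), (-731, -1074, -205)]
140 [(-715, -1347, -226), (-726, -1334, -231), (-726, -1294, -230), (-740, -1242, -235), (-721, -1170, -224), (-720, -1109, -222), (-714, -1085, -219), (-729, -1079, -226)]
```

View pics/f.png

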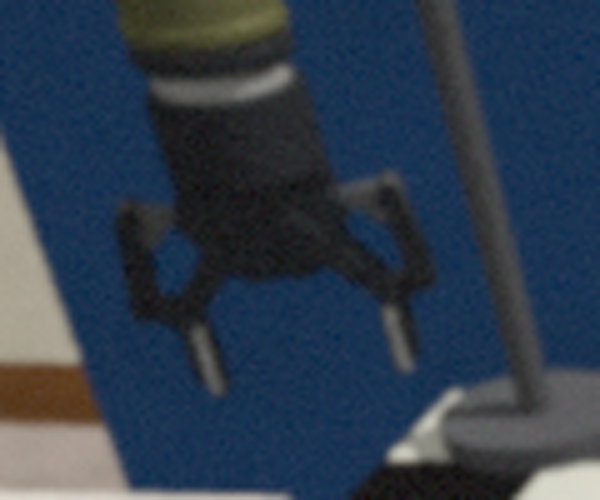

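View pics/g.png

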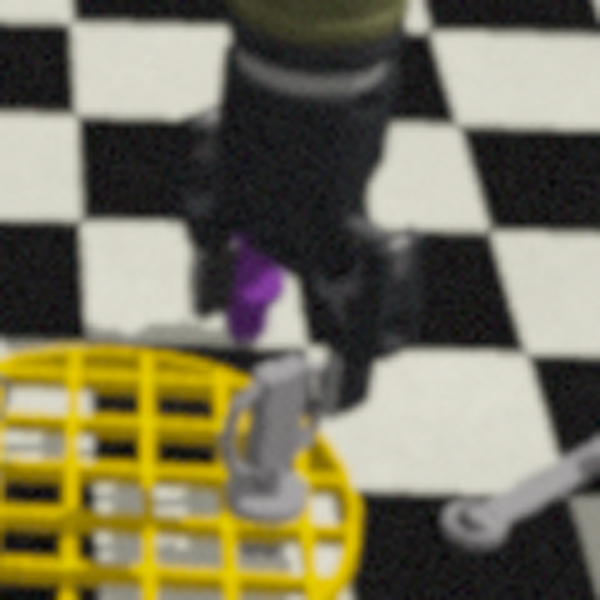

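The image disagrees with the state. The open fingertips appear at (408,252) and (382,232), which puts them about 38 mm higher than the reported TCP implies. The start picture shows the same offset, while sideways position agrees. I'll go down in small steps and trust the picture.

Emit:
step_arm(
  moves="0 0 0.01 0; 0 0 0.02 0; 0 0 0.02 0",
)

```text
time: 3.65
tcp_pos: [0.5417, 0.2583, 0.0595]
tcp_rot: [-0.001, 0.457, 0.89, -0.001]
contact_force: [-0.4, 0.8, 0.5]
gripper_width: 0.997
```

```bash
python3 - <<'E'
from h import *
rel([.54,.2615,.04],36)
S,ds=r.snapshot("scene")
cv2.imwrite("pics/g2.png",cv2.resize(S[170:290,340:460],None,fx=5,fy=5,interpolation=2))
o=r.get_obs()["tcp_pos"]
for s in(-1,1):print(proj("scene",o+np.array([s*.0407,s*.029,.013])))
rel(None)
E
```

```text
t 3.65 tcp [0.5417 0.2583 0.0595] yhead 35.65 tilt 0.13 F [-0.4  0.8  0.5] T [-0.01 -0.05  0.03] w 0.997 q7 -0.11
shift [0.0036 0.0005 0.0195] spin -0.34546270161663983
[379.06468408 250.5712183 ]
[406.26219874 272.48268085]
t 3.7 tcp [0.5421 0.2586 0.0601] yhead 35.66 tilt 0.07 F [0.  1.4 0.1] T [-0.01  0.02 -0.01] w 1.004 q7 -0.11
```

View pics/g2.png

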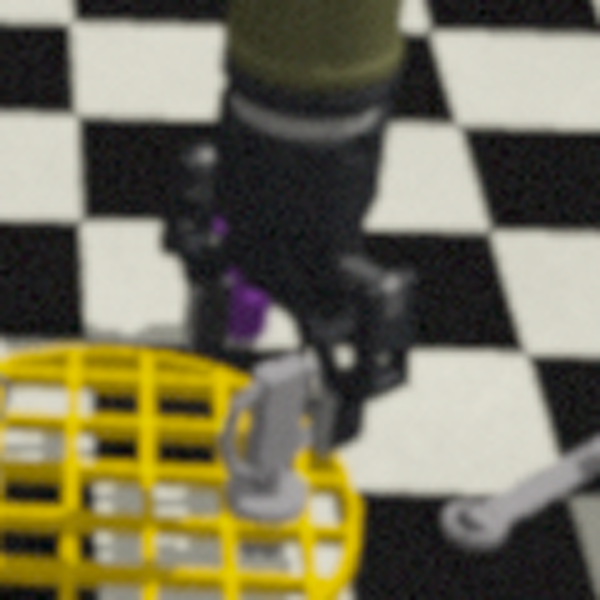

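Emit:
step_arm(
  moves="0.002 0 0.006 -0.3; 0.003 0 0.014 -0.3; 0.003 0 0.014 -0.3; 0.003 0 0.014 -0.3",
)

```text
time: 4.2
tcp_pos: [0.5409, 0.2613, 0.0468]
tcp_rot: [0.0, 0.454, 0.891, -0.0]
contact_force: [1.0, -0.5, -0.2]
gripper_width: 1.0
```

Emit:
step_arm(
  moves="0 0 0 0; 0 0 0 0; 0 0 0 0; 0 0 0 0; 0 0 0 0",
  gripper=0,
  grip_force=60,
)

```text
time: 4.82
tcp_pos: [0.541, 0.2613, 0.047]
tcp_rot: [0.0, 0.454, 0.891, 0.0]
contact_force: [-0.3, -0.6, 0.2]
gripper_width: 0.131
```

```bash
python3 - <<'E'
from h import *
rel([.54,.2615,.048],36)
S,ds=r.snapshot("scene")
cv2.imwrite("pics/g3.png",cv2.resize(S[170:290,340:460],None,fx=5,fy=5,interpolation=2))
E
```

```text
t 4.83 tcp [0.541  0.2613 0.047 ] yhead 35.95 tilt 0.02 F [-0.3 -0.6  0.2] T [ 0.03 -0.01 -0.02] w 0.131 q7 -0.12
shift [ 0.0008 -0.0007 -0.001 ] spin -0.05196146733095475
```

View pics/g3.png

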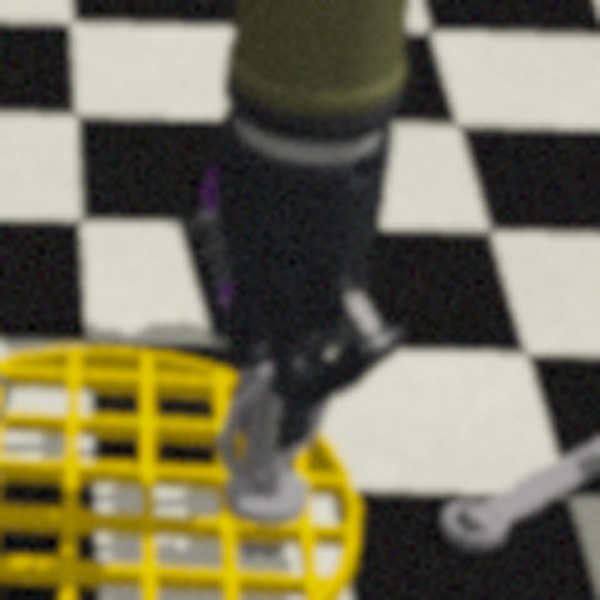

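The jaws stopped at 0.131, about 11 mm, so the blade is gripped at mid height around (395,253). Now I'll lift straight up.

Emit:
step_arm(
  moves="0 0 -0.02 0; 0 0 -0.06 0; 0 0 -0.11 0; 0 0 -0.16 0; 0 0 -0.18 0",
  grip_force=80,
)

```text
time: 5.5
tcp_pos: [0.5418, 0.2624, 0.2311]
tcp_rot: [0.002, 0.454, 0.891, 0.002]
contact_force: [-0.2, -0.6, -2.1]
gripper_width: 0.129
```

```bash
python3 - <<'E'
from h import *
rel([.5045,-.235,.23],10.2)
S,ds=r.snapshot("scene");np.save("l.npy",ds)
cv2.imwrite("pics/g4.png",cv2.resize(S[150:290,320:460],None,fx=4,fy=4,interpolation=2))
E
```

```text
t 5.5 tcp [0.5418 0.2624 0.2311] yhead 35.97 tilt 0.31 F [-0.2 -0.6 -2.1] T [ 0.    0.01 -0.01] w 0.129 q7 -0.03
shift [-3.807e-01 -3.224e-01 -1.000e-04] spin 25.771962763306973
```

View pics/g4.png

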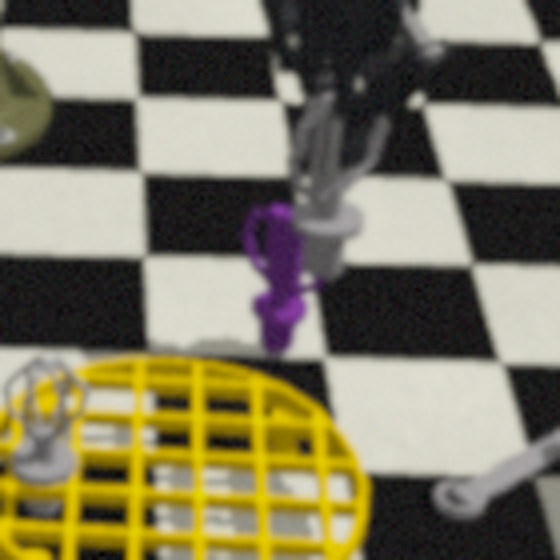

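The stirrer is lifted cleanly and upright, with its collar at about (401,204), and the whisk is still in place. I'll carry it to above the drive.

Emit:
step_arm(
  moves="-0.035 -0.03 0 5; -0.08 -0.067 0 14; -0.122 -0.104 0 22; -0.164 -0.14 0 25.8; -0.207 -0.175 0 25.8",
)

```text
time: 6.18
tcp_pos: [0.5192, -0.011, 0.2253]
tcp_rot: [-0.001, 0.642, 0.767, -0.001]
contact_force: [1.1, 0.9, -1.8]
gripper_width: 0.131
```

```bash
python3 -c "
from h import *
rel([.5045,-.235,.23],10.2)"
```

```text
t 6.17 tcp [ 0.5192 -0.011   0.2253] yhead 10.11 tilt 0.13 F [ 1.1  0.9 -1.8] T [-0.   -0.07  0.01] w 0.131 q7 0.12
shift [-0.2179 -0.0538 -0.0046] spin -0.09482379783864303
```

Emit:
step_arm(
  moves="-0.055 -0.013 -0.004 0; -0.11 -0.027 -0.004 0; -0.165 -0.04 -0.004 0; -0.21 -0.051 -0.004 0; -0.218 -0.054 -0.004 0",
)

```text
time: 6.8
tcp_pos: [0.5035, -0.2376, 0.2285]
tcp_rot: [-0.002, 0.644, 0.765, -0.001]
contact_force: [0.2, -0.1, -2.0]
gripper_width: 0.126
```

Emit:
step_arm(
  moves="0 0 0 0; 0 0 0 0",
)

```text
time: 7.05
tcp_pos: [0.5062, -0.2309, 0.2304]
tcp_rot: [-0.001, 0.641, 0.768, 0.0]
contact_force: [-0.4, 0.3, -1.6]
gripper_width: 0.131
```

```bash
python3 - <<'E'
from h import *
rel([.5045,-.235,.23],10.2)
T,d=r.snapshot("top");S,ds=r.snapshot("scene");np.save("t2.npy",d);np.save("s2.npy",ds);cv2.imwrite("pics/t2.png",T);cv2.imwrite("pics/s2.png",S)
cv2.imwrite("pics/h1.png",np.hstack([cv2.resize(S[150:290,130:250],None,fx=4,fy=4,interpolation=2),cv2.resize(T[190:330,400:520],(320,560))*1]))
rel(None)
E
```

```text
t 7.05 tcp [ 0.5062 -0.2309  0.2304] yhead 10.31 tilt 0.08 F [-0.4  0.3 -1.6] T [ 0.02  0.01 -0.02] w 0.131 q7 0.51
shift [-0.0037 -0.0024  0.0004] spin 0.11170374553626061
t 7.15 tcp [ 0.5064 -0.2313  0.2308] yhead 10.32 tilt 0.01 F [-0.5  0.1 -1.8] T [-0.02  0.02 -0.03] w 0.129 q7 0.51
```

View pics/h1.png

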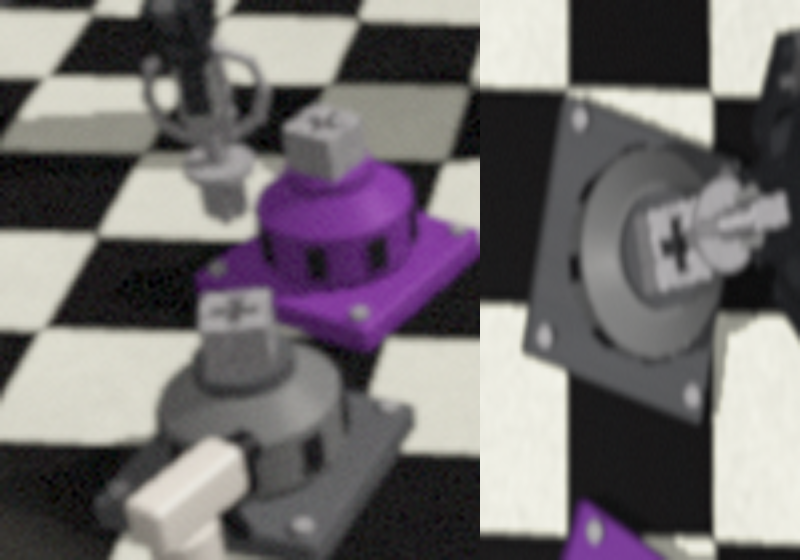

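```bash
python3 - <<'E'
from h import *
T=cv2.imread("pics/t2.png");S=cv2.imread("pics/s2.png")
cv2.imwrite("pics/i1.png",cv2.resize(S[155:245,150:235],None,fx=8,fy=6.6666,interpolation=2)[:600])
cv2.imwrite("pics/i2.png",cv2.resize(T[215:275,440:500],None,fx=10,fy=10,interpolation=2))
for n,f in(("top","t2"),("scene","s2")):
    P=cloud(n,np.load(f+".npy"))
    m=(P[...,2]>.18)&(P[...,2]<.27)&(abs(P[...,0]-.505)<.05)&(abs(P[...,1]+.233)<.05)
    for lo in np.arange(.18,.3,.01):
        B=P[m&(P[...,2]>lo)&(P[...,2]<=lo+.01)]
        if len(B)>3:print(n,round(lo,3),len(B),B.mean(0).round(4),B.min(0).round(4),B.max(0).round(4))
E
```

```text
top 0.2 5 [ 0.502  -0.2157  0.2052] [ 0.4996 -0.2163  0.2024] [ 0.5051 -0.2148  0.2095]
top 0.22 11 [ 0.5011 -0.2115  0.2286] [ 0.488 -0.219  0.228] [ 0.5157 -0.2083  0.2298]
top 0.23 243 [ 0.5039 -0.2238  0.2339] [ 0.4861 -0.2432  0.2301] [ 0.5244 -0.208   0.2386]
top 0.25 7 [ 0.5009 -0.2149  0.2549] [ 0.4976 -0.2276  0.2506] [ 0.5082 -0.2012  0.2585]
top 0.26 8 [ 0.5021 -0.2173  0.2658] [ 0.4958 -0.2234  0.2609] [ 0.5123 -0.2145  0.2694]
scene 0.19 8 [ 0.5109 -0.2293  0.198 ] [ 0.5078 -0.2379  0.1958] [ 0.5165 -0.2198  0.1996]
scene 0.2 46 [ 0.5116 -0.2275  0.2053] [ 0.5033 -0.2422  0.2001] [ 0.5235 -0.2159  0.21  ]
scene 0.21 40 [ 0.5122 -0.2279  0.2152] [ 0.5025 -0.242   0.2108] [ 0.5228 -0.2172  0.2198]
scene 0.22 24 [ 0.5199 -0.2262  0.2271] [ 0.5105 -0.2495  0.2206] [ 0.5273 -0.21    0.23  ]
scene 0.23 122 [ 0.5112 -0.2283  0.2335] [ 0.4896 -0.2495  0.23  ] [ 0.5288 -0.2104  0.2398]
scene 0.24 34 [ 0.51   -0.2277  0.2455] [ 0.503  -0.242   0.2403] [ 0.5154 -0.2139  0.2494]
scene 0.25 80 [ 0.5098 -0.2296  0.2552] [ 0.4965 -0.2571  0.2501] [ 0.516  -0.2018  0.26  ]
scene 0.26 70 [ 0.5114 -0.2285  0.2648] [ 0.5013 -0.2612  0.2601] [ 0.5218 -0.1975  0.2697]
```

View pics/i1.png

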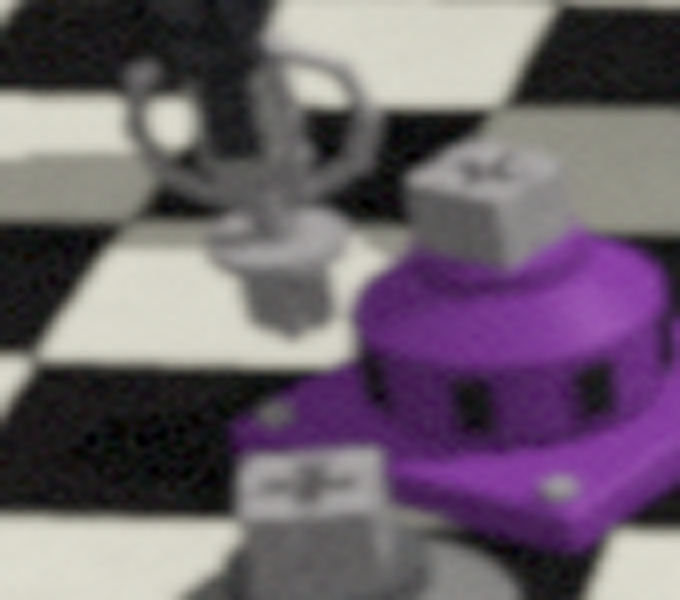

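View pics/i2.png

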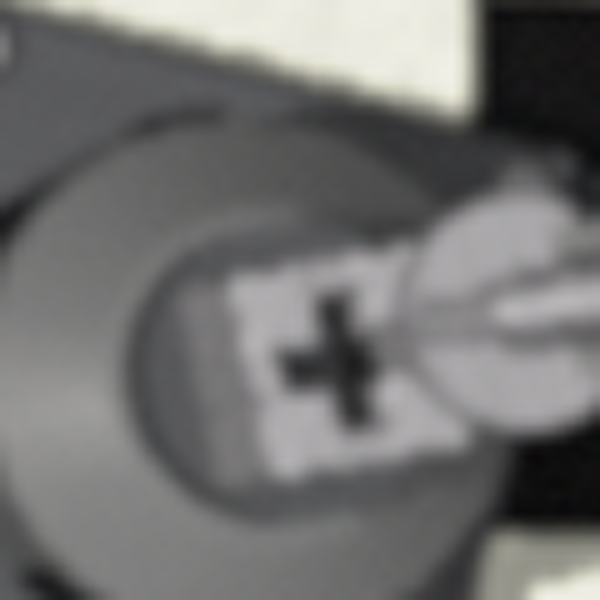

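```bash
python3 - <<'E'
from h import *
o2=lambda x,y:(440+(x+.5)/10-.5,215+(y+.5)/10-.5)
o1=lambda x,y:(150+(x+.5)/8-.5,155+(y+.5)/6.6667-.5)
print("collar top",pix2z("top",*o2(520,314),.234),"scene",pix2z("scene",*o1(279,237),.234))
print("hub top",pix2z("top",*o2(345,364),.130)," scene face",pix2z("scene",*o1(313,484),.130),"cross",pix2z("scene",*o1(308,483),.13))
q=[pix2z("scene",*o1(*c),.13)[:2] for c in((243,460),(383,447),(390,508),(235,522))]
for i in range(4):
    e=q[(i+1)%4]-q[i];print(np.linalg.norm(e),np.degrees(np.arctan2(e[1],e[0]))%90)
# auto fits: bright face masks
T=cv2.imread("pics/t2.png");T0=cv2.imread("pics/top0.png")
P=cloud("top",np.load("t2.npy"))
m=((P[...,2]>.2305)&(P[...,2]<.238)&(abs(P[...,0]-.503)<.04)&(abs(P[...,1]+.225)<.04)).astype(np.uint8)
c=max(cv2.findContours(m,0,1)[0],key=len);print("circ",cv2.minEnclosingCircle(c),"exp r",442*.02/.766)
P0=cloud("top",np.load("top00.npy" if 0 else "top0.npy"))
g=cv2.cvtColor(T0,6);print(g[236:266,460:492:2])
E
```

```text
collar top [ 0.50528008 -0.22833336  0.234     ] scene [ 0.50605997 -0.22807187  0.234     ]
hub top [ 0.50343849 -0.2345223   0.13      ]  scene face [ 0.50483607 -0.23407371  0.13      ] cross [ 0.50427926 -0.23573498  0.13      ]
0.04174527150814506 14.593445000482518
0.04025567958748494 16.458829697223017
0.04498312251933976 13.918648296851117
0.03975117991034604 11.81867206411411
circ ((491.087158203125, 246.43577575683594), 11.801015853881836) exp r 11.540469973890339
[[104 107 108 104 100  88  79  75  72  70  71  74  68  57  56  72]
 [111 110 109 103  97  89  81  75  67  65  68  71  68  58  54  61]
 [109 102  98  93  92  87  85  82  72  69  86  81  67  60  55  56]
 [ 98  90  90  88  88  88  93 100  97  97 132 117  71  63  56  54]
 [ 88  86  89  88  97 102 114 131 140 137 165 148  76  67  58  56]
 [ 86  88 100 101 123 132 145 160 169 164 174 158  79  68  59  56]
 [ 90  99 133 137 153 153 161 163 172 173 173 158  83  68  62  57]
 [103 119 165 167 169 158 148 141 165 173 170 161  91  68  65  56]
 [116 132 174 175 171 158 113 108 161 175 169 165 107  69  68  56]
 [121 132 168 174 
[... 689 characters left out ...]
 160 173 172 170 123  73  72]
 [104 115 122 158 173 174 159  79  72 146 172 173 170 127  76  71]
 [103 118 121 161 174 173 164 105  96 142 173 173 170 135  78  68]
 [102 120 120 160 175 171 170 138 134 155 174 167 168 137  79  66]
 [ 99 119 119 153 175 171 172 158 160 164 164 145 144 121  79  63]
 [ 95 118 120 144 177 169 166 159 151 149 135 110 103  90  79  60]
 [ 94 117 119 133 171 157 142 138 123 116 101  84  78  77  76  54]
 [ 89 112 112 114 147 128 105 107  95  92  85  79  79  78  77  48]
 [ 81 101 100  95 108  99  87  89  87  85  81  83  83  83  78  42]
 [ 81  86  90  88  89  88  87  87  86  86  84  91  89  89  77  35]
 [ 99  84  83  87  86  90  91  93  90  89  89  93  92  90  71  29]]
```

```bash
python3 - <<'E'
from h import *
g=cv2.cvtColor(cv2.imread("pics/top0.png"),6)
G=cv2.resize(g[230:275,455:500],None,fx=8,fy=8,interpolation=2)
m=(G>132).astype(np.uint8);m=cv2.morphologyEx(m,cv2.MORPH_OPEN,np.ones((9,9)))
n,l,st,_=cv2.connectedComponentsWithStats(m);k=1+np.argmax(st[1:,4])
c=max(cv2.findContours((l==k).astype(np.uint8),0,1)[0],key=len)
h=cv2.convexHull(c);R=cv2.minAreaRect(h)
pts=cv2.boxPoints(R)/8+[455,230]-.4375
w=np.array([pix2z("top",*p,.13)[:2] for p in pts]);print(w,w.mean(0))
for i in range(4):
    e=w[(i+1)%4]-w[i];print(np.linalg.norm(e),np.degrees(np.arctan2(e[1],e[0]))%90)
# dark cross second-moment centre
d=np.clip(110-G.astype(float),0,None);yy,xx=np.mgrid[:360,:360]
cx,cy=(474.2-455)*8,(251.2-230)*8
mk=np.hypot(xx-cx,yy-cy)<75
d*=mk;print("cross",pix2z("top",(xx*d).sum()/d.sum()/8+455-.4375,(yy*d).sum()/d.sum()/8+230-.4375,.13))
# cos(4theta) phase
th=np.arctan2(yy-cy,xx-cx);z=(d*np.hypot(xx-cx,yy-cy)**2*np.exp(4j*th)).sum();a=np.degrees(np.angle(z))/4
p=np.array([cx,cy]);f=lambda q:pix2z("top",q[0]/8+455-.44,q[1]/8+230-.44,.13)[:2]
e=f(p+50*np.array([np.cos(np.radians(a)),np.sin(np.radians(a))]))-f(p);print("cross ang",np.degrees(np.arctan2(e[1],e[0]))%90)
rel([.505-.0,-.2377,.195],10.3)
E
```

```text
[[ 0.51957705 -0.21014828]
 [ 0.52876794 -0.25163855]
 [ 0.48858391 -0.25910536]
 [ 0.47945935 -0.21779029]] [ 0.50409706 -0.23467062]
0.04249605683023228 12.490420563152384
0.04087187188292897 10.526380415071628
0.042310669936231796 12.454017718232848
0.04083906784880897 10.785039217449407
cross [ 0.50354905 -0.23326722  0.13      ]
cross ang 12.90574780468728
t 7.15 tcp [ 0.5064 -0.2313  0.2308] yhead 10.32 tilt 0.01 F [-0.5  0.1 -1.8] T [-0.02  0.02 -0.03] w 0.129 q7 0.51
shift [-0.0061 -0.0025  0.0358] spin 0.015309342194171904
```

Both cameras agree: the collar axis must move about (-1.5, -6.7) mm to the hub centre, with a turn of about 1°. I'll lower to just above the mouth and look again.

Emit:
step_arm(
  moves="-0.006 -0.003 0.01 -1; -0.006 -0.003 0.03 -1; -0.006 -0.003 0.05 -1; -0.006 -0.003 0.055 -1; -0.006 -0.003 0.055 -1",
)

```text
time: 7.78
tcp_pos: [0.5039, -0.2397, 0.1757]
tcp_rot: [-0.0, 0.635, 0.773, -0.0]
contact_force: [0.2, -0.7, -1.3]
gripper_width: 0.128
```

Emit:
step_arm(
  moves="0 0 0 0; 0 0 0 0",
)

```text
time: 8.02
tcp_pos: [0.5046, -0.2398, 0.1767]
tcp_rot: [0.001, 0.635, 0.772, 0.0]
contact_force: [0.4, 0.3, -2.3]
gripper_width: 0.131
```

```bash
python3 - <<'E'
from h import *
rel([.5049,-.238,.17],11.3)
T,d=r.snapshot("top");S,ds=r.snapshot("scene")
np.save("t3.npy",d);np.save("s3.npy",ds)
cv2.imwrite("pics/j1.png",cv2.resize(S[180:255,150:235],None,fx=8,fy=8,interpolation=2))
cv2.imwrite("pics/j2.png",cv2.resize(T[215:275,440:500],None,fx=10,fy=10,interpolation=2))
rel(None)
E
```

```text
t 8.03 tcp [ 0.5046 -0.2398  0.1767] yhead 11.16 tilt 0.09 F [ 0.4  0.3 -2.3] T [0.05 0.   0.04] w 0.131 q7 0.53
shift [0.0017 0.0007 0.0067] spin -0.14273438726003462
t 8.12 tcp [ 0.5043 -0.2397  0.1764] yhead 11.15 tilt 0.05 F [-0.1  0.1 -2. ] T [-0.01  0.01  0.  ] w 0.129 q7 0.53
```

View pics/j1.png

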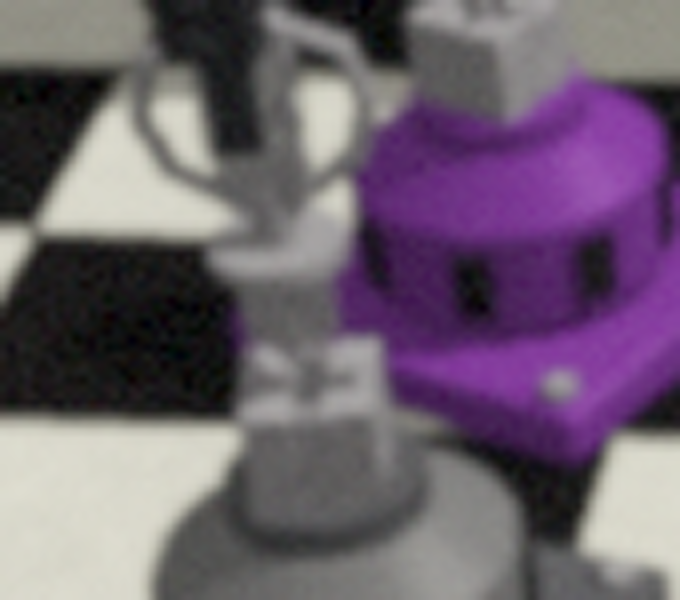

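View pics/j2.png

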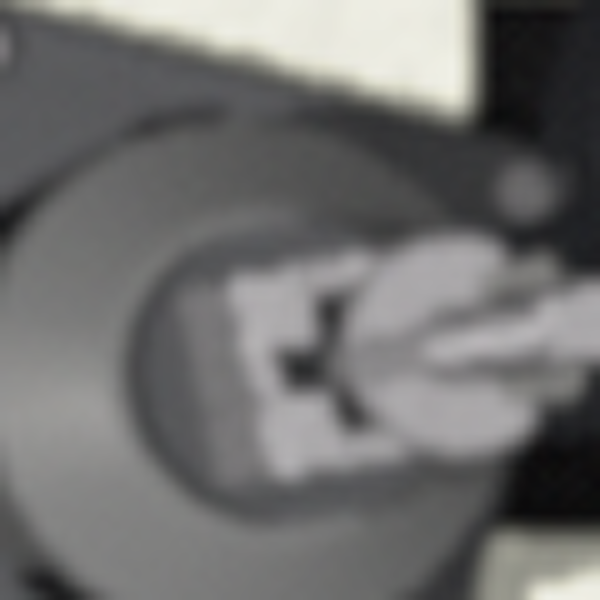

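```bash
python3 - <<'E'
from h import *
o2=lambda x,y:(440+(x+.5)/10-.5,215+(y+.5)/10-.5)
print(pix2z("top",*o2(456,344),.180))
def ov(n,img,x0,y0,k,c,zt):
    for z,r_ in((zt,.02),(zt-.006,.02)):
        t=np.linspace(0,2*np.pi,60)
        p=np.array([proj(n,[c[0]+r_*np.cos(a),c[1]+r_*np.sin(a),z]) for a in t])
        p=((p-[x0,y0]+.5)*k-.5).astype(np.int32);cv2.polylines(img,[p],True,(0,0,255) if z==zt else (0,255,0),1)
    h=(.5042,-.2346);a=np.radians(11.3)
    q=[proj(n,[h[0]+.02*(sx*np.cos(a)-sy*np.sin(a)),h[1]+.02*(sx*np.sin(a)+sy*np.cos(a)),.13]) for sx,sy in((-1,-1),(1,-1),(1,1),(-1,1))]
    q=((np.array(q)-[x0,y0]+.5)*k-.5).astype(np.int32);cv2.polylines(img,[q],True,(255,0,0),1)
    return img
a=ov("scene",cv2.imread("pics/j1.png"),150,180,8,(.5042,-.2346),.180)
b=ov("top",cv2.imread("pics/j2.png"),440,215,10,(.5042,-.2346),.180)
cv2.imwrite("pics/k.png",np.hstack([a[100:500,150:500],b[150:550,180:580]]))
E
```

```text
[ 0.50401965 -0.23751422  0.18      ]
```

View pics/k.png

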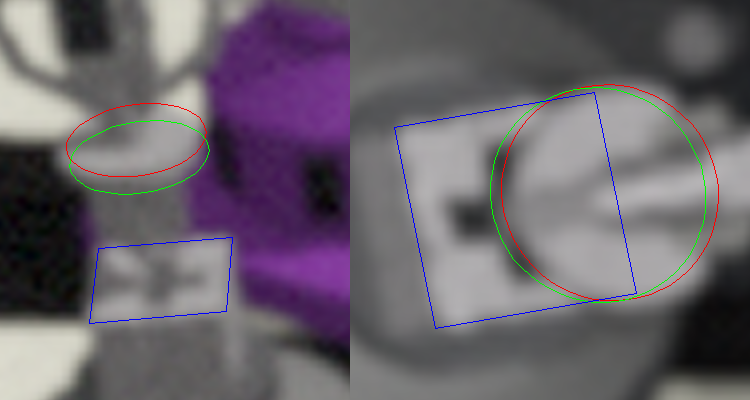

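The overlay shows the collar about 2 mm off towards -y from the hub centre, matching the reported overshoot. I'll correct that and start the insertion.

Emit:
step_arm(
  moves="0.002 0.001 0 0; 0.002 0.001 0.005 0; 0.002 0.001 0.012 0; 0.002 0.001 0.018 0; 0.002 0.001 0.022 0",
)

```text
time: 8.75
tcp_pos: [0.5043, -0.2374, 0.1531]
tcp_rot: [-0.0, 0.635, 0.772, -0.0]
contact_force: [-0.1, -0.1, -1.8]
gripper_width: 0.131
```

```bash
python3 - <<'E'
from h import *
rel([.5049,-.238,.132],11.3)
S,ds=r.snapshot("scene")
cv2.imwrite("pics/l1.png",cv2.resize(S[180:255,150:235],None,fx=8,fy=8,interpolation=2))
rel(None)
E
```

```text
t 8.75 tcp [ 0.5043 -0.2374  0.1531] yhead 11.14 tilt 0.05 F [-0.1 -0.1 -1.8] T [ 0.01  0.03 -0.02] w 0.131 q7 0.52
shift [-0.0007  0.0004  0.0211] spin -0.15610156810954834
t 8.8 tcp [ 0.5041 -0.2373  0.1527] yhead 11.14 tilt 0.08 F [ 0.2 -1.1 -2.5] T [ 0.01  0.03 -0.  ] w 0.127 q7 0.52
```

View pics/l1.png

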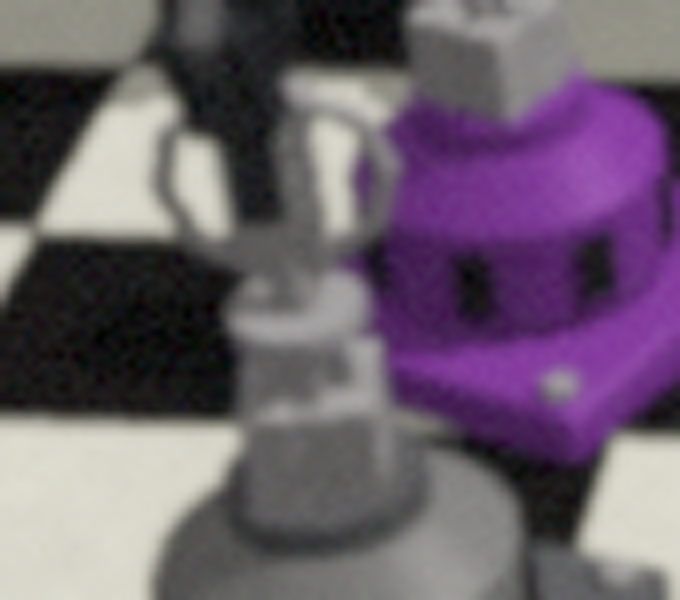

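```bash
python3 - <<'E'
from h import *
T,d=r.snapshot("top");S,ds=r.snapshot("scene")
np.save("t4.npy",d);np.save("s4.npy",ds)
cv2.imwrite("pics/m2.png",T);cv2.imwrite("pics/m1.png",S)
A=cv2.resize(S[205:245,170:205],None,fx=14,fy=14,interpolation=2);B=A.copy()
h=(.5042,-.2346);a=np.radians(11.2)
def dr(pts,col):
    q=np.array([proj("scene",[h[0]+x*np.cos(a)-y*np.sin(a),h[1]+x*np.sin(a)+y*np.cos(a),z]) for x,y,z in pts])
    q=((q-[170,205]+.5)*14-.5).astype(np.int32);cv2.polylines(B,[q],True,col,1)
C=[(13,-3.5),(13,3.5),(3.5,3.5),(3.5,13),(-3.5,13),(-3.5,3.5),(-13,3.5),(-13,-3.5),(-3.5,-3.5),(-3.5,-13),(3.5,-13),(3.5,-3.5)]
dr([(x/1e3,y/1e3,.13) for x,y in C],(0,255,0));dr([(x/1e3,y/1e3,.151) for x,y in C],(0,255,255))
dr([(x,y,.13) for x,y in((-.02,-.02),(.02,-.02),(.02,.02),(-.02,.02))],(255,0,0))
t=np.linspace(0,6.28,40);dr([(.02*np.cos(k),.02*np.sin(k),.157) for k in t],(0,0,255))
cv2.imwrite("pics/n.png",np.hstack([A,B])[:,:])
print(A.shape)
rel(None)
P=cloud("scene",ds);P2=cloud("top",d)
for Q in(P,P2):
    B=Q[(abs(Q[...,0]-.504)<.022)&(abs(Q[...,1]+.2346)<.022)&(Q[...,2]>.14)&(Q[...,2]<.165)]
    hh,e=np.histogram(B[:,2],bins=np.arange(.14,.166,.002));print(hh)
E
```

```text
(560, 490, 3)
t 8.9 tcp [ 0.5045 -0.2374  0.1536] yhead 11.14 tilt 0.03 F [ 0.5 -0.6 -1. ] T [-0.01 -0.01  0.01] w 0.128 q7 0.52
[ 6  1  3  0  2 12 19 55 34  9  2  6]
[ 0  0  0  0  1  5 16 78 81 20  2  0]
```

View pics/n.png

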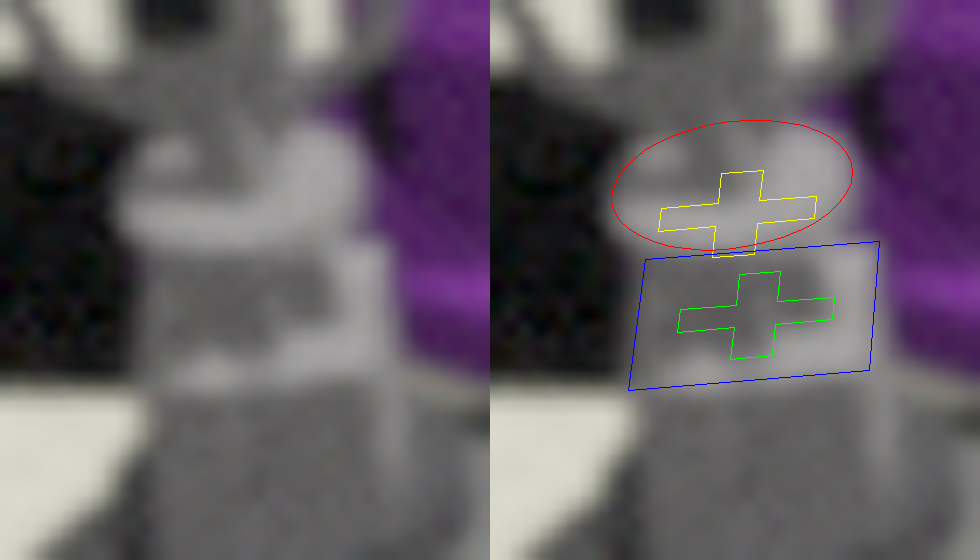

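The foot is already about 12 mm below the hub face with no contact force, so the splines have meshed; the dark patch on the face is the collar's shadow. I'll keep pressing.

Emit:
step_arm(
  moves="0 0 0.005 0; 0 0 0.009 0; 0 0 0.013 0; 0 0 0.017 0; 0 0 0.017 0",
)

```text
time: 9.52
tcp_pos: [0.5047, -0.2376, 0.1372]
tcp_rot: [0.0, 0.635, 0.772, -0.0]
contact_force: [-1.0, 1.1, 4.3]
gripper_width: 0.132
```

```bash
python3 - <<'E'
from h import *
rel([.5049,-.238,.132],11.3)
E
```

```text
t 9.53 tcp [ 0.5047 -0.2376  0.1372] yhead 11.15 tilt 0.02 F [-1.   1.1  4.3] T [0.14 0.45 0.01] w 0.132 q7 0.51
shift [-0.0005  0.0001  0.0052] spin -0.15342674134998902
```

Emit:
step_arm(
  moves="0 0 0.002 0; 0 0 0.004 0; 0 0 0.004 0",
)

```text
time: 9.9
tcp_pos: [0.5048, -0.2375, 0.1331]
tcp_rot: [0.0, 0.635, 0.772, -0.0]
contact_force: [-1.3, 0.7, 6.0]
gripper_width: 0.13
```

Emit:
step_arm(
  moves="0 0 0.002 0; 0 0 0.002 0",
)

```text
time: 10.15
tcp_pos: [0.5049, -0.2376, 0.1319]
tcp_rot: [0.0, 0.635, 0.772, -0.0]
contact_force: [-3.3, 1.5, 8.8]
gripper_width: 0.127
```

```bash
python3 - <<'E'
from h import *
rel(None)
T,d=r.snapshot("top");S,ds=r.snapshot("scene")
cv2.imwrite("pics/o1.png",np.hstack([cv2.resize(S[180:255,150:235],None,fx=5,fy=5,interpolation=2),cv2.resize(T[215:275,440:500],(375,375),interpolation=2)]))
for n,D in(("scene",ds),("top",d)):
    Q=cloud(n,D);B=Q[(abs(Q[...,0]-.504)<.02)&(abs(Q[...,1]+.2346)<.02)&(Q[...,2]>.12)&(Q[...,2]<.15)]
    hh,e=np.histogram(B[:,2],bins=np.arange(.12,.151,.002));print(hh)
rel(None)
E
```

```text
t 10.15 tcp [ 0.5049 -0.2376  0.1319] yhead 11.15 tilt 0.05 F [-3.3  1.5  8.8] T [0.35 0.84 0.  ] w 0.127 q7 0.51
[ 4  7  7 10 18  5 35 49 16  5  3  4  5  6  8]
[ 1  6  3  9 20 14 28 81 55 12  0  0  2  0  1]
t 10.25 tcp [ 0.5048 -0.2376  0.1319] yhead 11.15 tilt 0.05 F [-3.1  1.5  8.9] T [0.39 0.83 0.04] w 0.13 q7 0.51
```

View pics/o1.png

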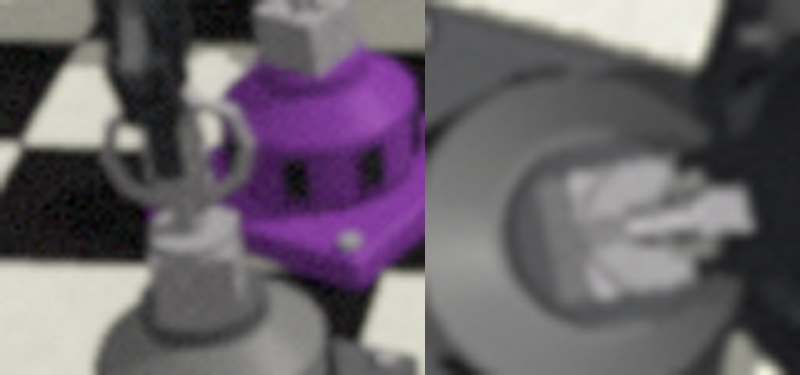

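Depth now puts the collar top at about 0.135 m, which is home, and the push is about 10 N. I'll press 2 mm more to confirm firm seating.

Emit:
step_arm(
  moves="0 0 0.001 0; 0 0 0.002 0; 0 0 0.002 0",
  grip_force=90,
)

```text
time: 10.62
tcp_pos: [0.505, -0.2376, 0.1319]
tcp_rot: [0.001, 0.635, 0.772, -0.0]
contact_force: [-6.1, 1.9, 19.6]
gripper_width: 0.127
```

```bash
python3 - <<'E'
from h import *
rel(None)
E
```

```text
t 10.62 tcp [ 0.505  -0.2376  0.1319] yhead 11.14 tilt 0.1 F [-6.1  1.9 19.6] T [0.69 1.74 0.09] w 0.127 q7 0.51
```

The TCP no longer descends while the force rises to 19.6 N, so the collar is on the hub. I'll hold for a moment and check it is steady.

Emit:
step_arm(
  moves="0 0 0 0; 0 0 0 0; 0 0 0 0",
)

```text
time: 11.0
tcp_pos: [0.505, -0.2377, 0.1319]
tcp_rot: [0.001, 0.635, 0.772, -0.0]
contact_force: [-7.0, 3.0, 18.2]
gripper_width: 0.13
```

```bash
python3 - <<'E'
from h import *
rel(None)
T,d=r.snapshot("top");S,ds=r.snapshot("scene");cv2.imwrite("pics/z.png",S)
for n,D in(("scene",ds),("top",d)):
    Q=cloud(n,D);B=Q[(abs(Q[...,0]-.504)<.02)&(abs(Q[...,1]+.2346)<.02)&(Q[...,2]>.131)&(Q[...,2]<.142)];print(np.median(B[:,2]))
rel(None)
E
```

```text
t 11.0 tcp [ 0.505  -0.2377  0.1319] yhead 11.14 tilt 0.1 F [-7.   3.  18.2] T [0.69 1.75 0.04] w 0.13 q7 0.51
0.13462595660507626
0.13548064770955082
t 11.1 tcp [ 0.505  -0.2377  0.1319] yhead 11.14 tilt 0.1 F [-6.5  2.  18.2] T [ 0.76  1.73 -0.02] w 0.125 q7 0.51
```

View pics/z.png

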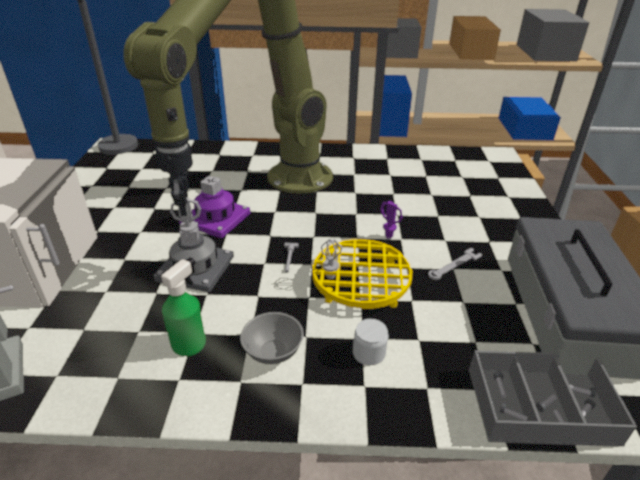

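The stirrer sits on the grey drive at (188,228), still gripped. The whisk, valve tool, spanner, tin, bowl and spray are where they were. Handing in.

```bash
python3 -c "
from bench import r
print(r.hand_in())"
```

```text
the job is handed in; nothing more can be done
None
```

I lifted the stirrer out of the grate, turned it to the hub's angle of about 11°, slid it home in the grey drive's socket and handed in at about 11.1 s, still gripping and pressing. The hand-in gives no verdict, so success isn't confirmed.

**Last checks:**
- **Seating:** the collar top measured 0.1346 m (scene camera) and 0.1355 m (top camera), against 0.136 m when home. The TCP stopped descending at 0.1319 m while the force rose from 9 to about 18 N. I couldn't read the ejector travel directly.
- **Grip:** the opening reads about 0.13 (11 mm, the blade), the grip is set to 90 N, the tool tilts 0.1° and nothing is moving.
- **Other things:** the last scene picture shows the whisk and the other loose things where they were.

**What disagreed:**
- **Height:** the reported TCP height put the fingertips 32–41 mm lower than the cameras showed. I followed the cameras for the grasp. If the judge uses the reported height, the grasp point is about 31 mm from the blade centre, still inside the 40 mm limit.
- **Side load:** a sideways force of about 7 N and a moment of about 1.7 N m remained while pressing.

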